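# Lock the hand winch with its cross pin

## Task

Lock the winch so that it can be carried: push its crank clockwise (as you face it, from the left over the top to the right) until the steel pin standing in the bearing block drops into the hidden hole of the shaft, then press the pin down fully home, its head seated on the block. Last, swing the flat keeper over the pin's head as far as it goes. Leave the other things on the bench where they are.

Things in the scene. Friction and masses are not known exactly. Their poses are not given: they have to be found in the camera images.
- winch: hand winch, bare drum, fixed on a pale board 242 x 170 x 22 mm. Origin: at bench level straight under the pin; x runs along the shaft away from the crank, y left as seen from the crank, z up. Grey bearing block (60 x 84 mm, top 161 mm over the bench) at the origin; drum behind it, x = 58 to 138 mm; no frame part there is above 170 mm. The board reaches x = -52 to 190 mm
- shaft_axis (a point): point on the level shaft's axis under the bore, 115 mm over the bench; the crank turns about winch x here. The cross-hole is hidden and its angle to the crank unknown: it comes under the pin after 0.4 to 1.2 rad of clockwise turning. Then the pin drops by its weight and at once blocks the shaft, if the grip moves under 0.06 m/s. The shaft stays where left
- crank_grip (a point): middle of the wooden crank grip: level round bar along winch x, 27 mm thick, 88 mm long, 75 mm from the shaft's axis, 106 mm before the pin, towards the robot. Starts between 0.2 rad right and 1.3 rad left of upright; the hole is met between 0.1 rad left and 0.6 rad right of upright. Push it sideways from its left along its arc; takes about 3 N
- bore_mouth (a point): centre of the mouth of the 17.6 mm upright bore, on a round boss 44 mm wide, 175 mm over the bench: the seat of the pin's head. The bore passes the block above and below the shaft; the seated pin's nose comes out under the block
- lock_pin: loose steel pin standing in the bore: shank 16 mm thick, 118 mm long, tapered nose; round head 34 mm wide, 12 mm high. Origin: centre of the head's underside, z up. Starts resting on the shaft, origin 78 mm above the bore mouth; after it drops, 15 to 55 mm above it (mostly 25), held by a sprung ball catch; pressing on takes 10 to 20 N. Home: origin at point bore_mouth
- keeper (a joint): keeper, flat steel bar 24 x 5 mm, 93 mm long, swings level on a stud 33 mm left (winch y) of the pin, underside 2.7 mm above the seated head. 0 = closed over the pin, pointing to winch -y, at its stop; grows anticlockwise from above to 2.3 rad; 1.57 points to winch +x. Starts at 1.3 to 1.9, stays where left, takes 1 N. It strikes the pin unless that is home
- keeper_knob (a point): middle of the upright round knob on the keeper's free end, 13 to 16 mm thick, from 195 to 228 mm over the bench; this point is 212 mm over the bench and 70 mm from the keeper's pivot
- screw_tub: clear square tub of screws with a red lid, 85 x 85 x 64 mm, bystander; origin under its centre
- jar_blue_lid: glass jar with a blue lid, 64 mm wide, 88 mm high, bystander; origin under its centre
- pliers: pliers with red handles, 190 mm long, lying flat before the winch, bystander; origin under the centre

How it is judged (in metres and radians):
On the way, in this order (a step that is already met when the one before it is completed fails the run):
1. the pin has dropped into the shaft's cross-hole (its head less than 62 mm above the bore mouth) (z of lock_pin in the frame of bore_mouth below 0.062 m), for 0.1 s.
2. the pin is pressed home, its head within 3 mm of its seat (distance between lock_pin and bore_mouth below 0.003 m), for 0.1 s.
At the end, for the whole second after the job is handed in: The pin stands in the bore with its head within 3 mm of its seat on the boss, the keeper is closed over it to within 0.15 rad of its stop, and both are at rest (distance between lock_pin and bore_mouth below 0.003 m and value of joint keeper below 0.15 rad and linear speed of lock_pin below 0.02 m/s and velocity of joint keeper below 0.1 rad/s); the robot touches nothing.
It fails at once if a bystander (tub, jar or pliers) is shifted by more than 30 mm (distance of any of screw_tub, jar_blue_lid, pliers from where it was at the start of the episode above 0.03 m).
It also fails if it takes over 59 s, if anything falls off the work surface, if the arm or the gripper's body presses on something with over 40 N, if the wrist force passes 120 N, or if a joint passes its speed limit or range.

## Robot

A 6-joint arm with a two-finger parallel gripper is mounted at the origin on a cart in front of the work surface, level with it; the furniture and walls round the work are solid. World frame = base frame: x ahead of the robot, y to its left, z up, the work surface at z = 0. Lengths are in mm, angles in rad, forces in N, time in s.
With the tool pointing down it reaches from about 325 to 850 mm from the base axis. Payload 4.4 kg.
Tool frame: the origin (TCP) lies on the mounting face of the last link; the fingertips stand 199 mm ahead of it and the grasp point (between the pads) lies 180 mm ahead of it; y points along the fingers, z is the direction in which the jaws open and shut, and the axes are right-handed (so a half turn about y gives the same grasp; the last joint's range is limited). The gripper opens to 94 mm and grips with 3 to 60 N. Pads are 16 mm wide; open, the fingers measure 119 mm over their backs; the gripper's body (75 mm by 177 mm) begins 78 mm behind the grasp point.
Start: joints at [1.083, 0.207, 1.542, -0, 1.393, -0.15], TCP at [190.572, 542.504, 404.647] pointing down, gripper open.
Joint ranges: [-2.73, 2.73], [-0.86, 2.22], [0.23, 2.46], [-1.11, 4.25], [0.08, 2.63], [-2.82, 2.82]. Speed limits (rad/s): [2.79, 2.79, 3.14, 3.14, 3.14, 3.14].

## Interface

Orientations are given as a rotation vector (axis times angle).
In Python, from rig import bot gives the robot as it stands. The module is installed in compiled form; this text tells all that it offers.
- The arm moves only by the tool play_rows, never from a script. Its argument "targets" is a list of rows, each a list of 3 entries, a list of its own where there are three numbers: the shift along the world's x, y, z in m, then the turn about the world's z in degrees, then the closure, from -1 (fully open) to 1 (shut), so that 0 is half open. In form: [[[x, y, z], roll, fingers], ...]. A call has 1 to 10 rows; each row shifts and turns the commanded pose from where the row before left it; what a row does not reach is not made up. A row lasts 1/8 s, in which the tool goes at most 62.5 mm and 10.7 degrees, less where a joint would pass 70% of its speed; a pose out of reach is approached as far as the arm can. A call is refused whole if a number of a shift passes 0.0625 or a number of a turn 10.7, either way. A call with a gripper value outside its range is refused whole. The fingers move at their own pace and stop on an object; "newtons" is the grip in N (left out, the last holds). Time passes only in rows, so rows that do not move let the fingers close. It gives the time, the measured TCP pose, the force and the opening at its end, in the units of the state.
- bot.sense(): the state, without advancing time (a new reading comes with each control period).
- bot.grab_frame(name): name is "scene" or "top" or "wrist"; returns the picture (384x512x3 uint8, blue, green, red); there is no depth.
- bot.camera_info(name): a dict with "K" (3x3 intrinsics, pixels), "k1" (the pictures are not rectified: a ray, as slopes to the right and down, at radius r is drawn at 1 + k1 r^2 times it, then the intrinsics apply), "R" (3x3) and "t" (3): a world point X has camera coordinates R X + t. Camera axes: x right, y down, z forward; pixel columns grow to the right and rows downward; lengths in mm; the calibration is good to about 2 mm. A picture is of the moment at which its call begins: read the wrist's pose just before it. camera_info takes no time and is no camera call; for the wrist camera it gives the pose at the moment of the call.
- bot.close_job(): hands the job in, once; it reports no verdict.
The state is a dict: "time": time; "joints": joint angles; "joint_vel": joint speeds; "tau": joint torques, N m; "tool_pos": TCP position; "tool_rot": TCP orientation; "force": force on the tool from outside, world axes, zero at the start; "moment": the same for the moment, N m; "gripper_width": finger opening in mm.
Only numpy, scipy, OpenCV 4.12 (cv2) and the standard library are available. Lean on these libraries where they do the work, as an engineer would, in place of code of your own. Each camera call takes 0.05 s, during which the arm holds its last target.

## Working session

There is one attempt and no reset: what is moved stays moved. The work goes in short steps, Python scripts to look and compute and a tool call to move; the robot and the scene stay as the last step left them, time stands still between calls to the robot, and variables do not carry over. Pictures are saved under pics/ and viewed, and the job is handed in when it is done.

Besides the shell and the picture viewer there is one more tool, called after "Emit:" as name(argument=value, ...), one argument or row to a line, values as JSON. play_rows: Moves the arm, as the interface text tells. Its arguments: {"type":"object","properties":{"targets":{"type":"array","items":{"type":"array"}},"newtons":{"type":"number"}},"required":["targets"]}

```bash
mkdir -p pics
cat > h.py <<'E'
import numpy as np, cv2
from rig import bot
def proj(ci,X):
    X=np.atleast_2d(X).astype(float); c=X@np.array(ci["R"]).T+np.array(ci["t"]).ravel()
    s=c[:,:2]/c[:,2:]; r2=(s**2).sum(1,keepdims=True); s=s*(1+ci["k1"]*r2)
    K=np.array(ci["K"]); return np.c_[s[:,0]*K[0,0]+K[0,2], s[:,1]*K[1,1]+K[1,2]]
def ray(ci,px):
    K=np.array(ci["K"]); d=np.array([(px[0]-K[0,2])/K[0,0],(px[1]-K[1,2])/K[1,1]]); s=d.copy()
    for _ in range(30): s=d/(1+ci["k1"]*(s@s))
    R=np.array(ci["R"]); o=-R.T@np.array(ci["t"]).ravel(); return o,R.T@np.array([s[0],s[1],1.])
def atz(ci,px,z):
    o,d=ray(ci,px); return o+d*(z-o[2])/d[2]
E
python3 - <<'E'
from h import *
print(bot.sense())
for n in ["scene","top","wrist"]:
    ci=bot.camera_info(n); print(n,ci)
    cv2.imwrite(f"pics/{n}0.png",bot.grab_frame(n))
E
```

```text
{'time': 0.0, 'joints': array([ 1.08246189e+00,  2.07402138e-01,  1.54294992e+00, -1.10233306e-05,
        1.39350305e+00, -1.50545946e-01]), 'joint_vel': array([-0.00147831, -0.00041354, -0.00050216, -0.00035454,  0.00141341,
        0.00118919]), 'tau': array([-1.16112988e-03, -3.70867610e+01, -2.81420839e+01,  6.96287211e-02,
        3.59243341e-02, -1.80094835e-04]), 'tool_pos': array([190.4194393 , 542.1672076 , 403.50237228]), 'tool_rot': array([-1.55665026,  0.26569931, -0.26459483]), 'force': array([ 0.45156581, -0.44606724,  0.41724862]), 'moment': array([-0.03369523, -0.00773204, -0.0021069 ]), 'gripper_width': 94.12287930373031}
scene {'K': array([[413.54695261,   0.        , 252.92947221],
       [  0.        , 413.54695261, 191.04681248],
       [  0.        ,   0.        ,   1.        ]]), 'k1': -0.03551764565484154, 'R': array([[ 0.83068195, -0.55667063, -0.00923614],
       [-0.22387151, -0.31878718, -0.92100829],
       [ 0.5097539 ,  0.76713268, -0.38943345]]), 't': array([-397.65625914,  290.65371844,  730.3218638 ])}
top {'K': array([[415.56741364,   0.        , 253.0966412 ],
       [  0.        , 415.56741364, 194.30195456],
       [  0.        ,   0.        ,   1.        ]]), 'k1': -0.03195960761616889, 'R': array([[ 0.00587333, -0.99968014,  0.02459941],
       [-0.99763526, -0.00754237, -0.06831542],
       [ 0.06847911, -0.02414   , -0.99736045]]), 't': array([  11.21191826,  531.78111618, 1150.42351517])}
wrist {'K': array([[298.45477932,   0.        , 257.58333267],
       [  0.        , 298.45477932, 186.6637244 ],
       [  0.        ,   0.        ,   1.        ]]), 'k1': 0.0040114793315428705, 'R': array([[ 0.33137071,  0.94349497, -0.00327126],
       [ 0.9070897 , -0.31762686,  0.27622716],
       [ 0.2595799 , -0.09450092, -0.96108681]]), 't': array([-571.63987142,  -28.45570523,  392.71395587])}
```

View pics/scene0.png

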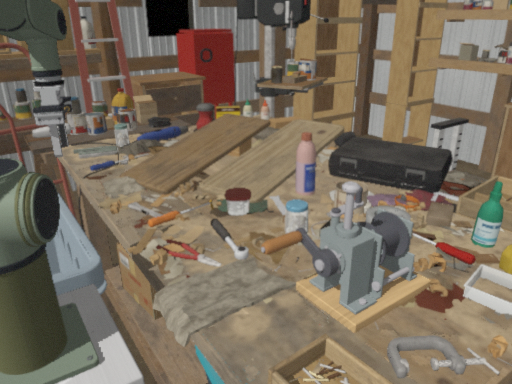

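View pics/top0.png

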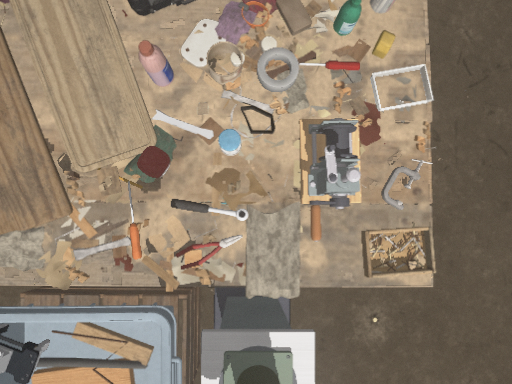

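Run:
```python
from h import *
from scipy.spatial.transform import Rotation as R
s=bot.sense();print(R.from_rotvec(s['tool_rot']).as_matrix().round(3))
a=cv2.imread('pics/top0.png')
cv2.imwrite('pics/topz.png',cv2.resize(a[20:220,180:400],None,fx=3,fy=3,interpolation=cv2.INTER_CUBIC))
a=cv2.imread('pics/scene0.png')
cv2.imwrite('pics/scenez.png',cv2.resize(a[60:280,100:330],None,fx=2.7,fy=2.7,interpolation=cv2.INTER_CUBIC))
```

```text
[[ 0.943 -0.001  0.331]
 [-0.331 -0.002  0.943]
 [-0.    -1.    -0.002]]
```

View pics/topz.png

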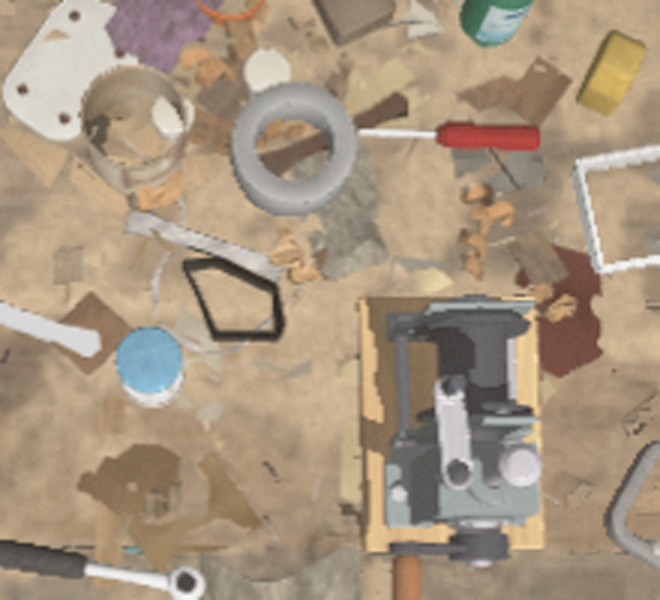

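View pics/scenez.png

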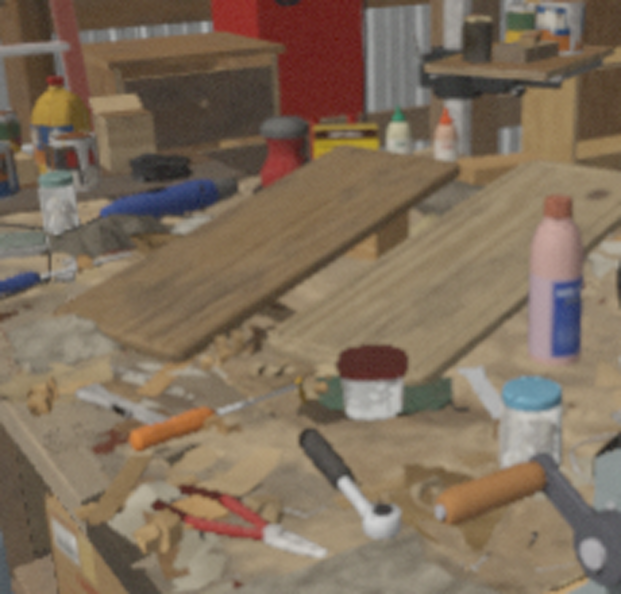

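```bash
python3 - <<'E'
from h import *
ci=bot.camera_info("top")
f=lambda u,v,z:print((u,v,z),atz(ci,(180+u/3,20+v/3),z).round(1))
for p in [(360,298,22),(368,550,22),(540,549,22),(520,465,265),(452,384,228),(458,472,197),(407,556,160),(404,598,160)]: f(*p)
E
python3 - <<'E'
import cv2
a=cv2.imread('pics/scene0.png')
cv2.imwrite('pics/scenez2.png',cv2.resize(a[170:320,250:440],None,fx=4,fy=4,interpolation=cv2.INTER_CUBIC))
a=cv2.imread('pics/top0.png')
cv2.imwrite('pics/topz2.png',cv2.resize(a[115:250,290:375],None,fx=4.4,fy=4.4,interpolation=cv2.INTER_CUBIC))
E
```

```text
(360, 298, 22) [ 746.6 -117.6   22. ]
(368, 550, 22) [ 507.1 -124.5   22. ]
(540, 549, 22) [ 509.1 -287.    22. ]
(520, 465, 265) [ 559.8 -203.7  265. ]
(452, 384, 228) [ 627.1 -160.9  228. ]
(458, 472, 197) [ 561.7 -171.7  197. ]
(407, 556, 160) [ 495.7 -136.9  160. ]
(404, 598, 160) [ 461.1 -134.3  160. ]
```

View pics/scenez2.png

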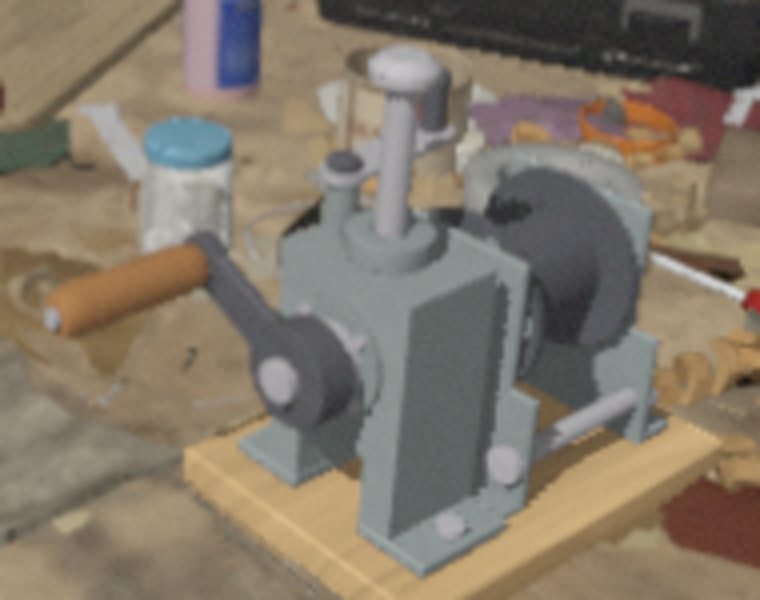

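View pics/topz2.png

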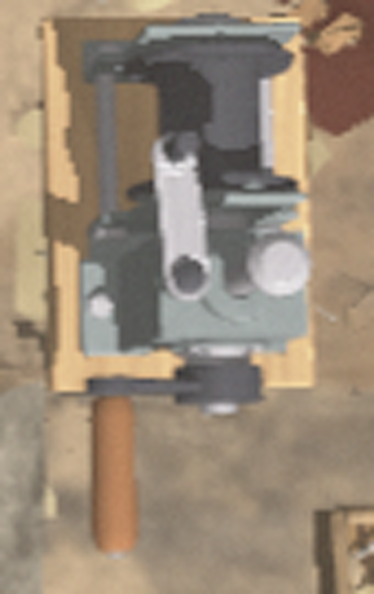

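View pics/wrist0.png

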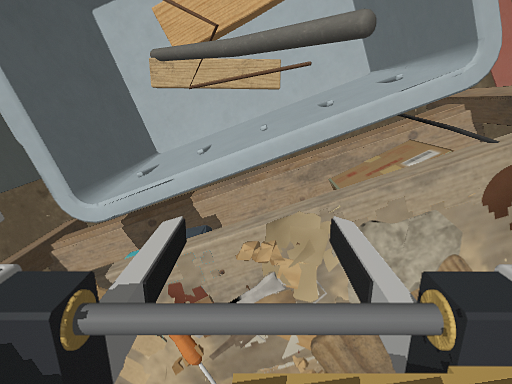

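```bash
cat > fit.py <<'E'
from h import *
from scipy.optimize import least_squares
ct=bot.camera_info("top"); cs=bot.camera_info("scene")
T=lambda u,v:np.array([290+(u+.5)/4.4-.5,115+(v+.5)/4.4-.5])
S=lambda u,v:np.array([250+(u+.5)/4-.5,170+(v+.5)/4-.5])
def model(p):
    x,y,th,c,k,yb=p
    g=lambda xx:[xx,75*np.sin(c),115+75*np.cos(c)]
    kn=[70*np.sin(k),33-70*np.cos(k),228]
    L=[(ct,[0,0,265],T(279,263)),(cs,[0,0,265],S(404,62)),
       (ct,g(-150),T(114,552)),(ct,g(-106),T(114,478)),(cs,g(-150),S(55,318)),(cs,g(-62),S(205,248)),
       (ct,kn,T(181,149)),(cs,kn,S(437,75)),(ct,[0,33,200],T(188,274)),(cs,[0,33,200],S(344,162)),
       (ct,[-52,yb,22],T(53,392)),(ct,[190,yb,22],T(42,20)),(cs,[-52,yb,22],S(185,460)),(ct,[-52,yb-170,22],T(313,387)),(cs,[190,yb-170,22],S(722,437))]
    Rz=np.array([[np.cos(th),-np.sin(th),0],[np.sin(th),np.cos(th),0],[0,0,1]])
    return [proj(ci,Rz@np.array(P)+[x,y,0])[0]-o for ci,P,o in L]
r=least_squares(lambda p:np.ravel(model(p)),[560,-204,0.02,1.,1.5,85],loss='soft_l1')
print(r.x.round(3)); print(np.round(model(r.x),1).tolist())
E
python3 fit.py
```

```text
[ 5.61008e+02 -2.03680e+02  3.00000e-02  1.11000e+00  1.65000e+00
  8.41790e+01]
[[0.3, 0.1], [0.1, -1.8], [1.1, 0.3], [0.5, -0.6], [-0.1, -0.6], [-2.1, 3.2], [0.8, -1.5], [-0.5, -1.4], [0.2, 1.0], [-0.5, -0.9], [-0.2, -0.2], [-0.5, -0.5], [-0.9, -2.6], [0.6, -0.5], [1.0, 0.9]]
```

Emit:
play_rows(
  targets=[
    [[0.0214, -0.0569, 0], 7.0, -0.28],
    [[0.0214, -0.0569, 0], 7.0, -0.28],
    [[0.0214, -0.0569, 0], 7.1, -0.28],
    [[0.0214, -0.0569, 0], 0, -0.28],
    [[0.0214, -0.0569, 0], 0, -0.28],
    [[0.0214, -0.0569, 0], 0, -0.28],
    [[0.0214, -0.0569, 0], 0, -0.28],
    [[0.0214, -0.0569, 0], 0, -0.28],
    [[0.0214, -0.0569, 0], 0, -0.28],
    [[0.0214, -0.0569, 0], 0, -0.28],
  ],
)

```text
time: 1.4
tool_pos: [404.7, -28.5, 404.7]
tool_rot: [-1.571, -0.024, 0.023]
force: [0.9, 0.8, -0.3]
gripper_width: 60.0
```

Emit:
play_rows(
  targets=[
    [[0.0214, -0.0569, 0], 0, -0.28],
    [[0.0214, -0.0569, 0], 0, -0.28],
    [[0, 0, 0], 0, -0.28],
  ],
)

```text
time: 1.78
tool_pos: [448.0, -143.7, 404.3]
tool_rot: [-1.571, -0.019, 0.02]
force: [0.1, 0.5, -0.4]
gripper_width: 60.2
```

```bash
cat > st.py <<'E'
from h import *
from scipy.spatial.transform import Rotation as R
s=bot.sense();M=R.from_rotvec(s['tool_rot']).as_matrix()
print(s['time'],s['tool_pos'].round(1),'yaw',np.arctan2(-M[0,2],M[1,2]).round(4),'F',s['force'].round(1),s['gripper_width'].round(1),'ydir',M[:,1].round(3))
E
python3 st.py
python3 - <<'E'
from h import *
ci=bot.camera_info("wrist");print(-np.array(ci["R"]).T@ci["t"])
cv2.imwrite("pics/w1.png",bot.grab_frame("wrist"))
E
```

```text
[ 366.38188694 -147.33208827  384.09556657]Traceback (most recent call last):
  File "st.py", line 4, in <module>
    print(s['time'],s['tool_pos'].round(1),'yaw',np.arctan2(-M[0,2],M[1,2]).round(4),'F',s['force'].round(1),s['gripper_width'].round(1),'ydir',M[:,1].round(3))
                                                                                                             ^^^^^^^^^^^^^^^^^^^^^^^^
AttributeError: 'float' object has no attribute 'round'
```

View pics/w1.png

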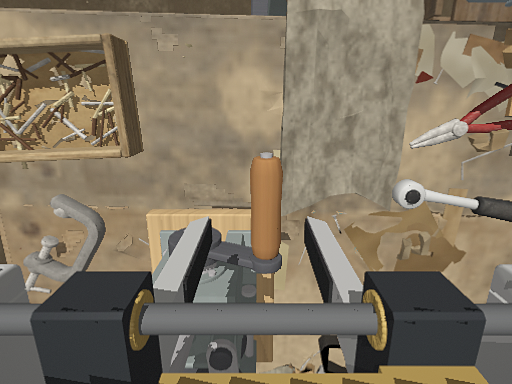

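```bash
sed -i "s/s\['gripper_width'\].round(1)/round(s['gripper_width'],1)/" st.py; python3 st.py
python3 - <<'E'
from h import *
ci=bot.camera_info("wrist")
for p in [(266,155),(266,255),(265,205)]: print(atz(ci,p,150).round(1))
th=.03;c=1.11
for xx in(-150,-106,-62):
  P=np.array([561+xx*np.cos(th)-75*np.sin(c)*np.sin(th),-203.7+xx*np.sin(th)+75*np.sin(c)*np.cos(th),115+75*np.cos(c)]);print(P.round(1),proj(ci,P))
E
```

```text
1.825 [ 447.4 -141.7  404. ] yaw 0.027 F [ 1.  -0.2  0.1] 60.4 ydir [-0.001  0.001 -1.   ]
[ 406.3 -137.6  150. ]
[ 494.3 -134.6  150. ]
[ 448.2 -137.   150. ]
[ 409.1 -141.1  148.3] [[261.54817767 157.88845129]]
[ 453.  -139.7  148.3] [[261.50950905 209.67717161]]
[ 497.  -138.4  148.3] [[261.4752161  256.71048493]]
```

Emit:
play_rows(
  targets=[
    [[0, 0.003, -0.03], 0, -0.28],
    [[0, 0, -0.03], 0, -0.28],
    [[0, 0, -0.02], 0, -0.28],
    [[0, 0, 0], 0, -0.28],
  ],
)

```text
time: 2.33
tool_pos: [446.1, -135.2, 322.9]
tool_rot: [-1.568, -0.022, 0.029]
force: [-0.4, 0.6, 1.2]
gripper_width: 60.0
```

```bash
cat > arc.py <<'E'
import numpy as np
from math import *
th=.03
for a in np.arange(1.15,-0.6,-0.05):
    y=75*sin(a)+13.5-30; x=-112
    print(round(a,2),[round(v,1) for v in (561+x-y*th,-203.7+y+x*th,115+75*cos(a)+177)])
E
python3 arc.py
```

```text
1.15 [447.4, -155.1, 322.6]
1.1 [447.5, -156.7, 326.0]
1.05 [447.5, -158.5, 329.3]
1.0 [447.6, -160.4, 332.5]
0.95 [447.7, -162.6, 335.6]
0.9 [447.7, -164.8, 338.6]
0.85 [447.8, -167.2, 341.5]
0.8 [447.9, -169.8, 344.3]
0.75 [448.0, -172.4, 346.9]
0.7 [448.0, -175.2, 349.4]
0.65 [448.1, -178.2, 351.7]
0.6 [448.2, -181.2, 353.9]
0.55 [448.3, -184.4, 355.9]
0.5 [448.4, -187.6, 357.8]
0.45 [448.5, -190.9, 359.5]
0.4 [448.6, -194.4, 361.1]
0.35 [448.7, -197.8, 362.5]
0.3 [448.8, -201.4, 363.7]
0.25 [448.9, -205.0, 364.7]
0.2 [449.0, -208.7, 365.5]
0.15 [449.2, -212.4, 366.2]
0.1 [449.3, -216.1, 366.6]
0.05 [449.4, -219.8, 366.9]
-0.0 [449.5, -223.6, 367.0]
-0.05 [449.6, -227.3, 366.9]
-0.1 [449.7, -231.0, 366.6]
-0.15 [449.8, -234.8, 366.2]
-0.2 [449.9, -238.5, 365.5]
-0.25 [450.1, -242.1, 364.7]
-0.3 [450.2, -245.7, 363.7]
-0.35 [450.3, -249.3, 362.5]
-0.4 [450.4, -252.8, 361.1]
-0.45 [450.5, -256.2, 359.5]
-0.5 [450.6, -259.5, 357.8]
-0.55 [450.7, -262.8, 355.9]
```

Emit:
play_rows(
  targets=[
    [[0, -0.006, -0.0007], 0, -0.28],
    [[0, -0.006, -0.0007], 0, -0.28],
    [[0, -0.0058, -0.0006], 0, -0.28],
    [[0, -0.0034, 0.0068], 0, -0.28],
    [[0, -0.0041, 0.0063], 0, -0.28],
    [[0, -0.0046, 0.0059], 0, -0.28],
    [[0, -0.0052, 0.0054], 0, -0.28],
    [[0, -0.0058, 0.0048], 0, -0.28],
    [[0, -0.0062, 0.0042], 0, -0.28],
    [[0, 0, 0], 0, -0.28],
  ],
)

```text
time: 3.58
tool_pos: [448.0, -182.3, 358.1]
tool_rot: [-1.563, -0.026, 0.021]
force: [0.3, 8.6, 5.7]
gripper_width: 60.3
```

```bash
python3 st.py
python3 - <<'E'
from h import *
a=bot.grab_frame("scene")
cv2.imwrite("pics/s2.png",cv2.resize(a[140:320,240:440],None,fx=3.5,fy=3.2,interpolation=cv2.INTER_CUBIC))
E
```

```text
3.575 [ 448.  -182.3  358.1] yaw 0.0302 F [0.3 8.6 5.7] 60.3 ydir [ 0.003  0.008 -1.   ]
```

View pics/s2.png

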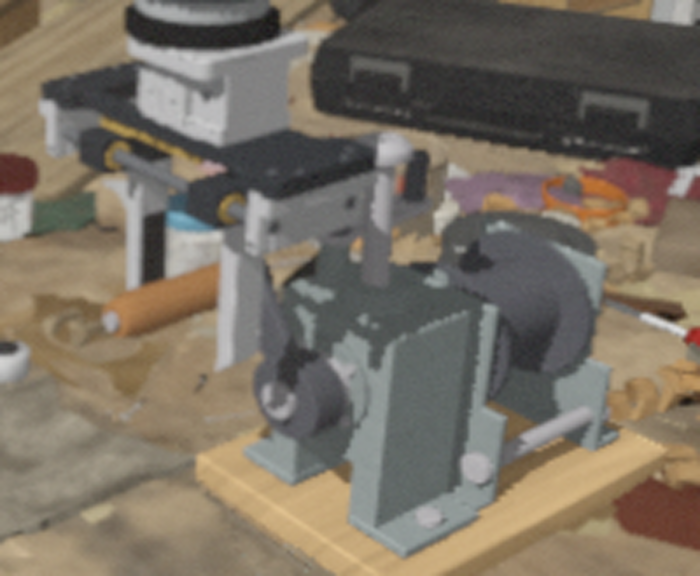

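Emit:
play_rows(
  targets=[
    [[0, -0.0052, 0.0029], 0, -0.28],
    [[0, -0.0055, 0.0025], 0, -0.28],
    [[0, -0.0056, 0.0021], 0, -0.28],
    [[0, -0.0058, 0.0016], 0, -0.28],
    [[0, -0.0044, 0.0009], 0, -0.28],
    [[0, -0.0044, 0.0006], 0, -0.28],
  ],
)

```text
time: 4.38
tool_pos: [447.4, -215.8, 366.7]
tool_rot: [-1.571, -0.024, 0.024]
force: [-0.5, 2.0, 0.3]
gripper_width: 60.3
```

```bash
cat > look.py <<'E'
import sys
from h import *
a=bot.grab_frame("scene")
cv2.imwrite(f"pics/{sys.argv[1]}.png",cv2.resize(a[140:320,240:440],None,fx=3.5,fy=3.2,interpolation=cv2.INTER_CUBIC))
E
python3 st.py; python3 look.py s3
```

```text
4.375 [ 447.4 -215.8  366.7] yaw 0.0302 F [-0.5  2.   0.3] 60.3 ydir [ 0. -0. -1.]
```

View pics/s3.png

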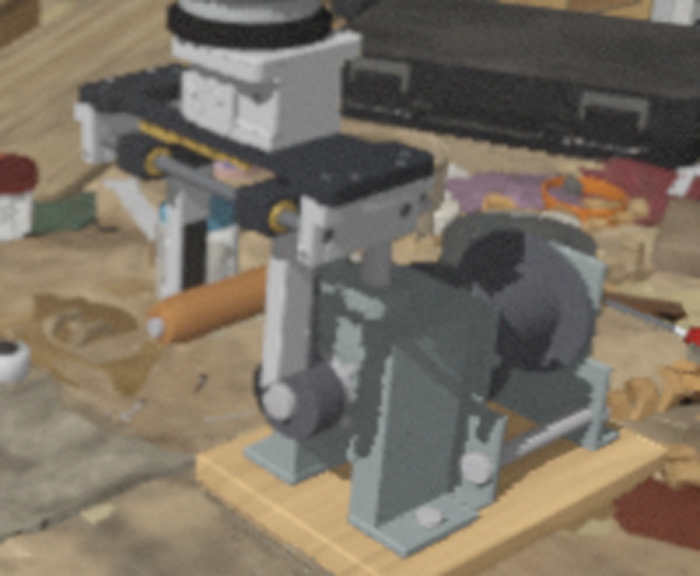

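Emit:
play_rows(
  targets=[
    [[0, -0.004, 0.0003], 0, -0.28],
    [[0, -0.004, 0.0001], 0, -0.28],
  ],
)

```text
time: 4.68
tool_pos: [447.3, -223.5, 367.0]
tool_rot: [-1.57, -0.024, 0.024]
force: [0.4, 3.3, 2.1]
gripper_width: 60.3
```

Emit:
play_rows(
  targets=[
    [[0, -0.004, 0], 0, -0.28],
    [[0, -0.004, -0.0002], 0, -0.28],
  ],
)

```text
time: 4.92
tool_pos: [447.3, -231.0, 366.9]
tool_rot: [-1.568, -0.024, 0.024]
force: [-0.2, 8.2, 6.1]
gripper_width: 60.0
```

```bash
python3 st.py; python3 look.py s4
python3 - <<'E'
from h import *
a=bot.grab_frame("top")
cv2.imwrite('pics/t4.png',cv2.resize(a[85:250,270:395],None,fx=4,fy=3.5,interpolation=cv2.INTER_CUBIC))
E
```

```text
4.925 [ 447.3 -231.   366.9] yaw 0.0302 F [-0.2  8.2  6.1] 60.0 ydir [-0.     0.003 -1.   ]
```

View pics/s4.png

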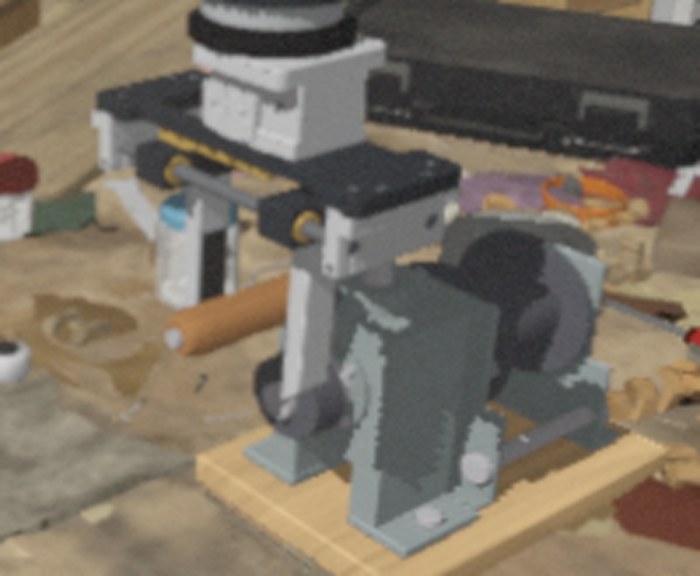

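View pics/t4.png

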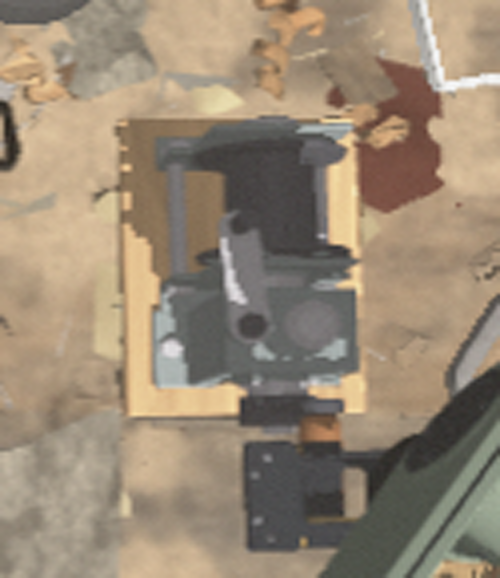

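Run:
```python
from h import *
ci=bot.camera_info("top")
for z in (187,200,212,230,242,265): print(z,proj(ci,[561,-203.7,z]).round(1))
print(270+313.5/4-.5,85+323.5/3.5-.5)
```

```text
187 [[344.8 178.2]]
200 [[346.2 177.6]]
212 [[347.4 177.1]]
230 [[349.4 176.2]]
242 [[350.7 175.6]]
265 [[353.3 174.5]]
347.875 176.92857142857144
```

Emit:
play_rows(
  targets=[
    [[0, 0.008, 0], 0, -0.28],
    [[0, 0.006, 0.01], 0, -0.28],
    [[0, 0, 0.03], 0, -0.28],
    [[0, 0, 0.03], 0, -0.28],
    [[0, 0, 0.01], 0, 1],
    [[0.03, 0, 0], 0, 1],
    [[0.04, 0.005, 0], 0, 1],
    [[0.044, 0.005, 0], 0, 1],
    [[0, 0, 0], 0, 1],
  ],
)

```text
time: 6.15
tool_pos: [563.1, -206.8, 445.0]
tool_rot: [-1.57, -0.024, 0.027]
force: [-0.5, 0.6, 0.4]
gripper_width: 13.5
```

```bash
python3 st.py; python3 look.py s5;python3 - <<'E'
from h import *
cv2.imwrite("pics/w5.png",bot.grab_frame("wrist"))
E
```

```text
6.15 [ 563.1 -206.8  445. ] yaw 0.0327 F [-0.5  0.6  0.4] 13.5 ydir [-0.002  0.001 -1.   ]
```

View pics/s5.png

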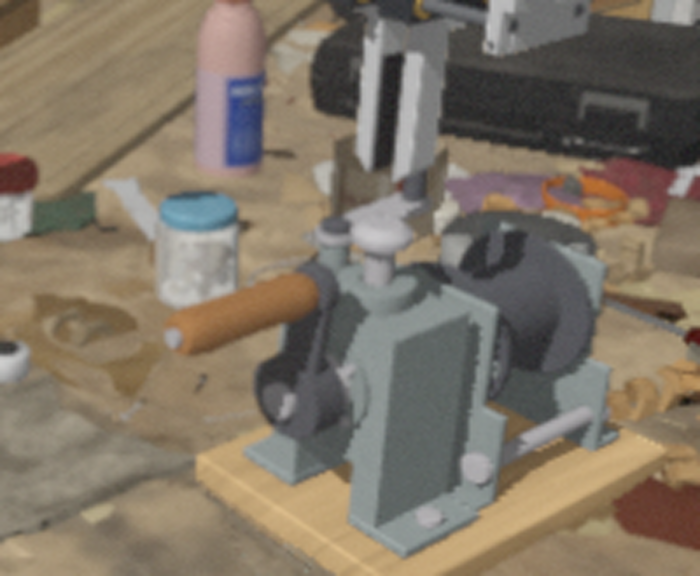

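View pics/w5.png

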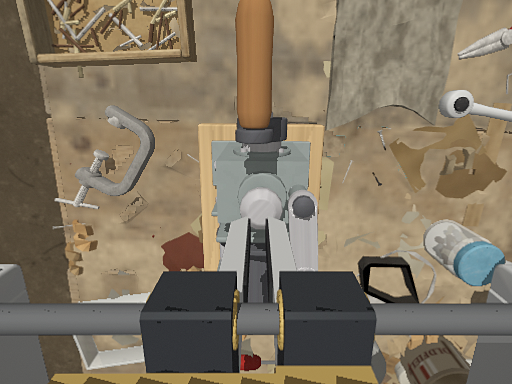

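Emit:
play_rows(
  targets=[
    [[-0.001, 0.001, -0.015], 0, 1],
    [[0, 0, -0.01], 0, 1],
    [[0, 0, -0.006], 0, 1],
    [[0, 0, -0.005], 0, 1],
    [[0, 0, -0.005], 0, 1],
  ],
)

```text
time: 6.88
tool_pos: [560.5, -206.2, 408.5]
tool_rot: [-1.571, -0.026, 0.022]
force: [-3.2, 1.8, 11.5]
gripper_width: 0.5
```

Emit:
play_rows(
  targets=[
    [[0, 0, -0.004], 0, 1],
    [[0, 0, -0.004], 0, 1],
    [[0, 0, -0.004], 0, 1],
  ],
)

```text
time: 7.25
tool_pos: [560.5, -206.1, 396.3]
tool_rot: [-1.571, -0.026, 0.022]
force: [-2.7, 1.8, 7.7]
gripper_width: 0.4
```

Emit:
play_rows(
  targets=[
    [[0, 0, -0.004], 0, 1],
    [[0, 0, -0.004], 0, 1],
    [[0, 0, -0.002], 0, 1],
  ],
)

```text
time: 7.62
tool_pos: [560.5, -206.0, 386.5]
tool_rot: [-1.571, -0.026, 0.023]
force: [-4.6, 4.1, 14.7]
gripper_width: 0.4
```

Emit:
play_rows(
  targets=[
    [[0, 0, -0.002], 0, 1],
    [[0, 0, -0.001], 0, 1],
  ],
)

```text
time: 7.88
tool_pos: [560.5, -205.9, 386.4]
tool_rot: [-1.571, -0.026, 0.022]
force: [-8.3, 5.0, 22.0]
gripper_width: 0.5
```

Emit:
play_rows(
  targets=[
    [[0, 0, -0.002], 0, 1],
    [[0, 0, -0.001], 0, 1],
    [[0, 0, 0], 0, 1],
  ],
)

```text
time: 8.25
tool_pos: [560.4, -205.7, 386.3]
tool_rot: [-1.572, -0.027, 0.022]
force: [-11.6, 6.7, 30.6]
gripper_width: 0.3
```

Emit:
play_rows(
  targets=[
    [[0, 0, 0.01], 0, 1],
    [[0, 0, 0.03], 0, 1],
    [[0, 0, 0.04], 0, 1],
    [[-0.03, 0, 0.03], 0, 0.2],
    [[-0.04, 0, 0], 0, -0.2],
    [[0, 0, 0], 0, -0.2],
  ],
)

```text
time: 9.0
tool_pos: [488.8, -206.2, 488.1]
tool_rot: [-1.571, -0.023, 0.023]
force: [0.6, -0.0, -0.7]
gripper_width: 27.3
```

```bash
python3 st.py; python3 look.py s6;python3 - <<'E'
from h import *
ci=bot.camera_info("wrist")
cv2.imwrite("pics/w6.png",bot.grab_frame("wrist"))
np.save('ci6.npy',ci,allow_pickle=True)
a=bot.grab_frame("top")
cv2.imwrite('pics/t6.png',cv2.resize(a[85:250,270:395],None,fx=4,fy=3.5,interpolation=cv2.INTER_CUBIC))
E
```

```text
9.0 [ 488.8 -206.2  488.1] yaw 0.0289 F [ 0.6 -0.  -0.7] 27.3 ydir [ 0. -0. -1.]
```

View pics/s6.png

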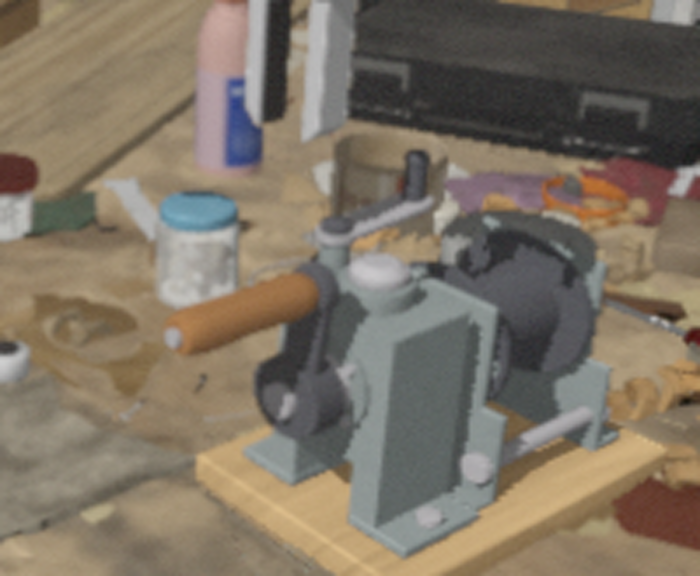

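View pics/w6.png

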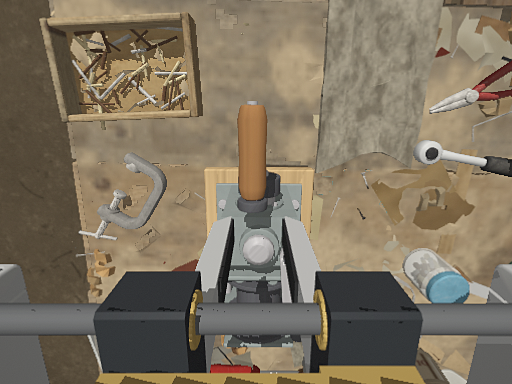

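View pics/t6.png

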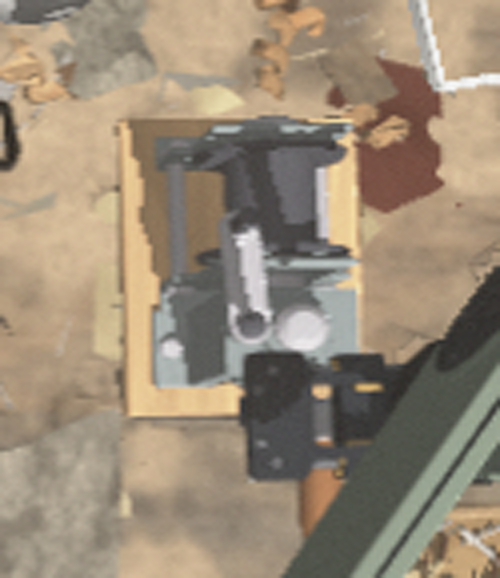

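```bash
python3 st.py
python3 - <<'E'
from h import *
print(bot.sense()['joints'].round(2))
p=None
for k in list(np.arange(1.65,-0.3,-0.175)):
    a=k+.03; q=np.array([560+70*np.sin(a),-170.7-70*np.cos(a)])
    print(round(k,3),q.round(1),None if p is None else (q-p).round(1)); p=q
E
```

```text
9.15 [ 490.8 -206.4  487.6] yaw 0.0303 F [-0.1 -1.  -0.1] 39.4 ydir [ 0.  0. -1.]
[-0.56  0.06  1.53  0.    1.55 -2.16]
1.65 [ 629.6 -163.1] None
1.475 [ 629.8 -175.3] [  0.3 -12.2]
1.3 [ 628.  -187.4] [ -1.9 -12.1]
1.125 [ 624. -199.] [ -3.9 -11.6]
0.95 [ 618.1 -209.7] [ -5.9 -10.7]
0.775 [ 610.5 -219.2] [-7.7 -9.5]
0.6 [ 601.2 -227.3] [-9.2 -8. ]
0.425 [ 590.8 -233.6] [-10.5  -6.3]
0.25 [ 579.3 -238. ] [-11.4  -4.4]
0.075 [ 567.3 -240.3] [-12.   -2.3]
-0.1 [ 555.1 -240.5] [-12.2  -0.2]
-0.275 [ 543.  -238.6] [-12.1   1.9]
```

Emit:
play_rows(
  targets=[
    [[0.05, 0.015, 0], 4.6, 0.28],
    [[0.05, 0.015, 0], 0, 0.28],
    [[0.04, 0.014, 0], 0, 0.28],
    [[0, 0, -0.02], 0, 0.28],
    [[0, 0, -0.01], 0, 0.28],
    [[0, 0, 0], 0, 0.28],
  ],
)

```text
time: 9.9
tool_pos: [630.4, -162.3, 456.0]
tool_rot: [-1.568, -0.085, 0.089]
force: [-0.6, 0.6, 0.4]
gripper_width: 33.6
```

```bash
python3 st.py; python3 look.py s7;python3 - <<'E'
from h import *
cv2.imwrite("pics/w7.png",bot.grab_frame("wrist"))
ci=bot.camera_info("wrist")
k=1.68
print(proj(ci,[[629.6,-163,228],[627.1,-160.9,228]]))
E
```

```text
9.9 [ 630.4 -162.3  456. ] yaw 0.1107 F [-0.6  0.6  0.4] 33.6 ydir [-0.003  0.001 -1.   ]
[[259.44112249 213.07607936]
 [262.5999146  210.25964203]]
```

View pics/s7.png

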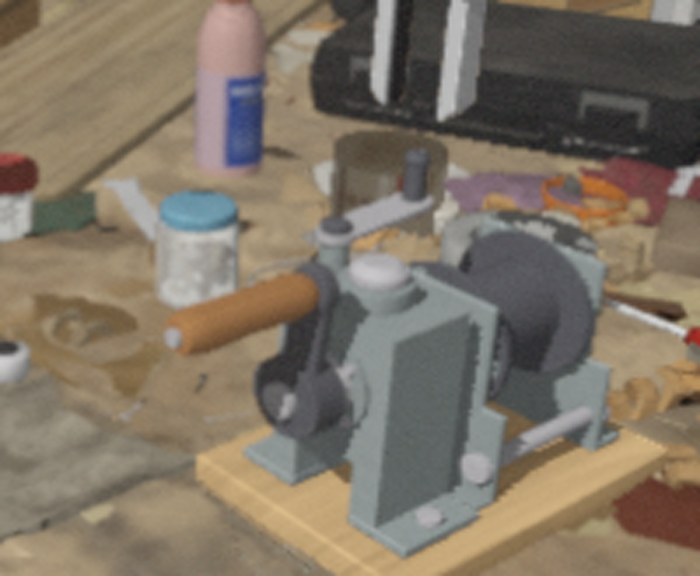

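View pics/w7.png

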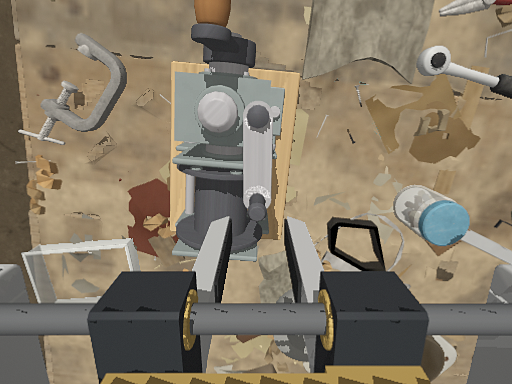

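Emit:
play_rows(
  targets=[
    [[0, 0, -0.025], 0, 0.28],
    [[0, 0, -0.025], 0, 0.28],
    [[0, 0, -0.005], 0, 0.28],
    [[0, 0, 0], 0, 0.28],
  ],
)

```text
time: 10.5
tool_pos: [630.4, -162.6, 403.8]
tool_rot: [-1.57, -0.088, 0.086]
force: [-0.6, -0.7, 1.2]
gripper_width: 33.7
```

Emit:
play_rows(
  targets=[
    [[0.0003, -0.0122, 0], -10, 0.28],
    [[-0.0019, -0.0121, 0], -10, 0.28],
    [[-0.0039, -0.0116, 0], -10, 0.28],
    [[-0.0059, -0.0107, 0], -10, 0.28],
    [[0, 0, 0], 0, 0.28],
  ],
)

```text
time: 11.12
tool_pos: [619.1, -209.7, 404.8]
tool_rot: [-1.522, 0.457, -0.462]
force: [0.5, -1.3, 0.1]
gripper_width: 33.7
```

```bash
python3 st.py; python3 look.py s8
```

```text
11.125 [ 619.1 -209.7  404.8] yaw -0.5866 F [ 0.5 -1.3  0.1] 33.7 ydir [ 0.003 -0.002 -1.   ]
```

View pics/s8.png

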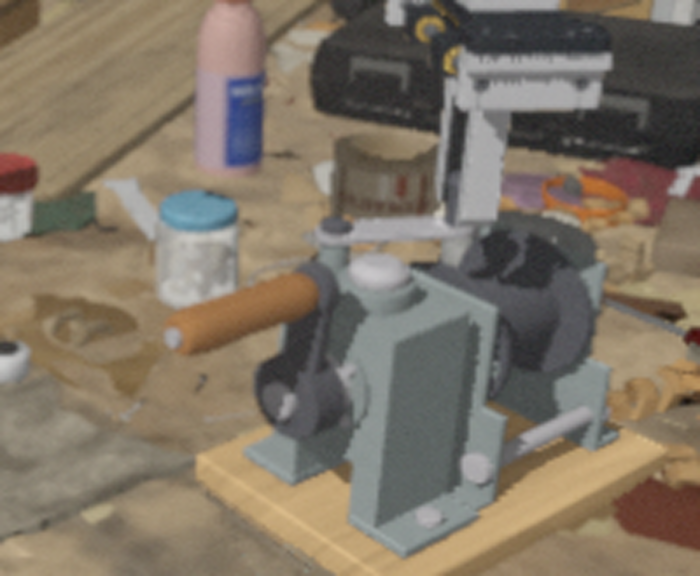

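Keeper follows. Continue the swing to near the stop.

Emit:
play_rows(
  targets=[
    [[-0.0077, -0.0095, 0], -10, 0.28],
    [[-0.0092, -0.008, 0], -10, 0.28],
    [[-0.0105, -0.0063, 0], -10, 0.28],
    [[-0.0057, -0.0024, 0], -5, 0.28],
    [[-0.0057, -0.002, 0], -5, 0.28],
    [[-0.006, -0.0013, 0], -5, 0.28],
    [[-0.006, -0.001, 0], -5, 0.28],
    [[0, 0, 0], 0, 0.28],
  ],
)

```text
time: 12.18
tool_pos: [568.4, -239.2, 404.0]
tool_rot: [-1.26, 1.123, -1.126]
force: [0.5, 0.4, 0.1]
gripper_width: 33.7
```

Emit:
play_rows(
  targets=[
    [[-0.005, 0, 0], 0, 0.28],
    [[-0.005, 0, 0], 0, 0.28],
    [[0, 0, 0], 0, 0.28],
  ],
)

```text
time: 12.55
tool_pos: [557.8, -239.3, 402.8]
tool_rot: [-1.26, 1.127, -1.126]
force: [0.3, -0.0, -0.4]
gripper_width: 33.8
```

```bash
python3 st.py; python3 look.py s9
```

```text
12.55 [ 557.8 -239.3  402.8] yaw -1.4596 F [ 0.3 -0.  -0.4] 33.8 ydir [-0.001  0.    -1.   ]
```

View pics/s9.png

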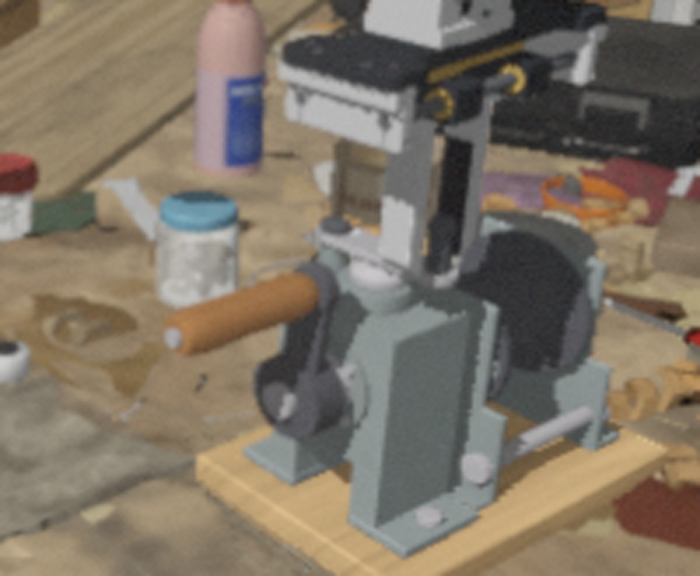

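Emit:
play_rows(
  targets=[
    [[-0.004, 0.0002, 0], -2, 0.28],
    [[-0.004, 0.0002, 0], 0, 0.28],
    [[0, 0, 0], 0, 0.28],
  ],
)

```text
time: 12.98
tool_pos: [551.5, -239.0, 402.9]
tool_rot: [-1.24, 1.148, -1.158]
force: [9.5, -1.2, -4.3]
gripper_width: 34.0
```

Emit:
play_rows(
  targets=[
    [[-0.003, 0.0002, 0], -2, 0.28],
    [[-0.002, 0.0002, 0], 0, 0.28],
    [[0, 0, 0], 0, 0.28],
  ],
)

```text
time: 13.35
tool_pos: [549.0, -238.4, 402.9]
tool_rot: [-1.217, 1.165, -1.188]
force: [22.0, -0.7, -10.6]
gripper_width: 34.0
```

Emit:
play_rows(
  targets=[
    [[0.007, 0, 0], 0, 0.28],
    [[0.006, 0, 0], 0, 0.28],
    [[0, 0, 0], 0, 0.28],
    [[0, 0, 0.03], 0, 0.28],
    [[0, 0, 0.05], 0, 0.28],
    [[0, 0, 0.05], 0, 0.28],
    [[-0.05, 0.03, 0.03], 0, 0.28],
    [[-0.06, 0.06, 0], 0, 0.28],
    [[-0.06, 0.06, 0], 0, 0.28],
    [[0, 0, 0], 0, 0.28],
  ],
)

```text
time: 14.6
tool_pos: [419.1, -119.1, 561.6]
tool_rot: [-1.229, 1.178, -1.177]
force: [-0.5, -0.4, 0.6]
gripper_width: 33.6
```

```bash
python3 st.py; python3 look.py s10;python3 - <<'E'
from h import *
a=bot.grab_frame("top")
cv2.imwrite('pics/t10.png',cv2.resize(a[85:250,270:395],None,fx=4,fy=3.5,interpolation=cv2.INTER_CUBIC))
ci=bot.camera_info("top")
p=proj(ci,[[561,-203.7,187]]);print(p,(p-[270,85])*[4,3.5])
for k in (0,.1,.2):
  P=[560+70*np.sin(k+.03),-170.7-70*np.cos(k+.03),228];p=proj(ci,P);print(k,(p-[270,85])*[4,3.5])
E
```

```text
14.6 [ 419.1 -119.1  561.6] yaw -1.528 F [-0.5 -0.4  0.6] 33.6 ydir [-0.  0. -1.]
[[344.84644051 178.1835183 ]] [[299.38576205 326.14231405]]
0 [[379.33253782 318.43053267]]
0.1 [[378.22587967 308.02323343]]
0.2 [[375.94662347 297.75105187]]
```

View pics/s10.png

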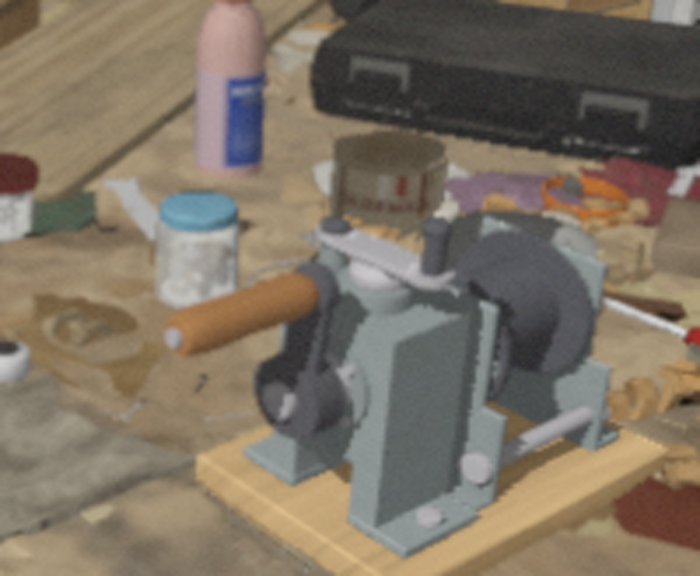

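View pics/t10.png

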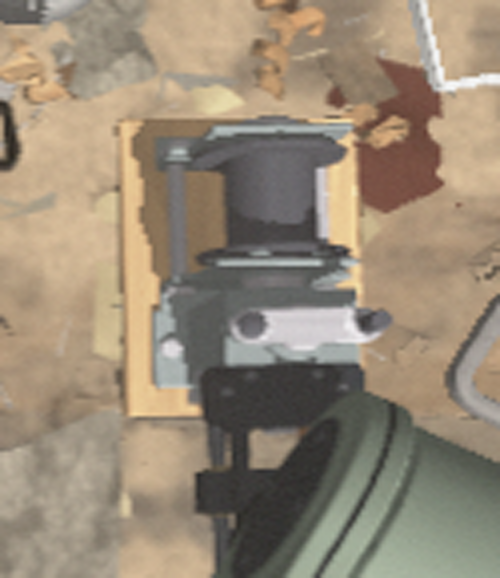

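```bash
python3 -c "
from rig import bot
print(bot.close_job())"
```

```text
the job is handed in; nothing more can be done
None
```

The winch is locked and the job is handed in; the simulated clock was about 14.7 s of the 59 s allowed. No verdict was reported.

- **Crank:** I pushed the grip clockwise about 1.2 rad, at under 0.06 m/s near the hole. It then stopped against the pin with about 10 N. The top view put the pin's head about 28 mm above its seat, so it had dropped.
- **Pin:** I pressed it down with closed fingers. The fingertips stopped at about 187 mm, the height expected for a seated head, and stayed there as the force rose to about 33 N. A picture afterwards showed the head on the boss.
- **Keeper:** I swung it round until it met its stop at about 22 N. The last top view puts the knob within about a pixel of the predicted closed position (0 rad).
- **Bystanders and arm:** I did not touch the jar, tub or pliers, and saw nothing out of place, but I did not measure their positions at the end. The arm was left clear, with about zero force on the tool.

The winch position fit was good to about 2–3 mm, and none of the checks failed or disagreed.

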